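Start the clamp screw of the airbrush stand

ROBOT

A 6-joint arm with a two-finger parallel gripper is mounted at the origin on the work surface. World frame = base frame: x ahead of the robot, y to its left, z up, the work surface at z = 0. Lengths are in m, angles in rad, forces in N, time in s.
With the tool pointing down it reaches from about 0.325 to 0.85 m from the base axis. Payload 15.5 kg.
Tool frame: the origin (TCP) lies at the very end of the fingers, on their centre line; the grasp point (between the pads) lies 19 mm behind it (robot.tcp_to_grasp is the distance from the TCP to the grasp point, in m); z points along the fingers, y is the line along which they close (so a half turn about z gives the same grasp; the last joint's range is limited). The gripper opens to 91 mm and grips with 3 to 60 N. Pads are 32 mm wide; open, the fingers measure 118 mm over their backs; the gripper's body (76 mm by 178 mm) begins 60 mm behind the grasp point.
Start: joints at [-1.353, 0.494, 1.345, -0, 1.302, -0.096], TCP at [0.192, -0.595, 0.214] pointing down, gripper open.
Joint ranges: [-2.91, 2.91], [-0.82, 2.16], [0.22, 2.67], [-1.22, 4.37], [0.12, 2.79], [-3.08, 3.08]. Speed limits (rad/s): [1.89, 1.89, 2.57, 3.01, 3.01, 3.01].

INTERFACE

Orientations are given as [roll, pitch, yaw] about the fixed x, y, z axes, in that order (R = Rz(yaw) Ry(pitch) Rx(roll)).
In Python, from station import get_state, snapshot, camera_model, robot gives the robot as it stands. The module is installed in compiled form; this text tells all that it offers.
- The arm moves only by the shell command python3 -m crank 'ROWS' [OPENING]. ROWS is JSON, a list of rows, each a list of 6 numbers: the shift along the tool's x, y, z in m, then the turn, a rotation vector about the tool's x, y, z in rad. A call has 1 to 5 rows; each row is the pose to reach, as a shift and turn from the pose commanded when the call began, along the tool's axes at that moment; what a row does not reach only later rows make up. A row lasts 1/10 s, in which the tool goes at most 50 mm and 8.59 degrees, less where a joint would pass 70% of its speed; a pose out of reach is approached as far as the arm can. A call with a gripper value outside its range is refused whole. OPENING is the closure, from -1 (fully open) to 1 (shut), set as the call begins (- or left out, the last holds). The fingers move at their own pace and stop on an object; the grip force is fixed at half the most. Time passes only in rows, so rows that repeat a pose let the fingers close. It gives the time, the measured TCP pose, the force, the opening and the grip force at its end, in the units of the state.
- get_state(): the state, without advancing time (a new reading comes with each control period).
- snapshot(name): name is "side" or "top"; returns (picture, depth): 400x640x3 uint8, blue, green, red; 400x640 float32, m along the optical axis (not along the pixel's ray), 0 where there is no reading.
- camera_model(name): a dict with "fovy" (degrees; the focal length in pixels is half the picture's height over the tangent of half this angle, whatever the lens; pixels are square), "cx", "cy" (the principal point, pixels), "R" (3x3) and "t" (3): a world point X has camera coordinates R X + t. Camera axes: x right, y down, z forward; pixel columns grow to the right and rows downward; lengths in m; the calibration is good to about 2 mm. A picture is of the moment at which its call begins. camera_model takes no time and is no camera call.
- robot.job_done(): hands the job in; it is judged then, once.
The state is a dict: "time": time; "joints": joint angles; "joint_velocities": joint speeds; "tau": joint torques, N m; "tcp_pos": TCP position; "orientation": TCP orientation; "ft_force": force on the tool from outside, world axes, zero at the start; "wrist_torque": the same for the moment, N m; "finger_gap": finger opening in m; "gripper_force": force on a finger pad.
Only numpy, scipy, OpenCV 4.12 (cv2) and the standard library are available. Lean on these libraries where they do the work, as an engineer would, in place of code of your own. Each camera call takes 0.05 s, during which the arm holds its last target. There are 200 camera calls.

TASK

The clamp screw of the airbrush stand, the one with the black knob, only sits on top of the first thread of its boss and is not started: turning it in from here would cross the thread. Turn the knob backward (anticlockwise from above) just until the screw drops into the thread, then forward (clockwise) one full turn, and finish while still holding the knob between the fingers, without shoving the studio things around it.

Things in the scene. Friction and masses are not known exactly. Their poses are not given: they have to be found in the camera images.
- stand: airbrush stand, fixed: dark wooden block 270 x 160 x 30 mm, steel plate, upright steel boss. Origin on the table on the boss's axis; +x points from the boss to the airbrush, which lies across the block 135 mm from that axis, top 95 mm above the table; z up. The block reaches from -85 to +185 mm in x and 80 mm either way in y
- knob_grip (a point): centre of the clamp screw's knob, on the boss's axis: black round fluted knob 39 mm wide (42 over the flutes), 24 mm high (12 mm above and below this point), on a 25 mm steel shank that goes down into the boss, always upright. Its x axis points at the white mark. 128 mm above the table when the screw is on the very end of the first thread, about 114 mm after the drop and one full turn
- screw_float (a joint): height of the screw in m, up positive: 0 on the very end of the first thread, negative deeper; starts between -0.003 and -0.001. It rises and falls freely, lying on the thread by its own weight (150 to 250 g), and is captive: it cannot be pulled out. Pitch 7 mm a turn, 1.4 mm of up-and-down play once in the thread; the knob's height tells the same
- boss_mouth (a point): middle of the boss's top (54 mm wide, 86 mm above the table). The screw, turned backward by 0.6 to 2.8 rad from its start, climbs to the end of the first thread; past it only the fingers' grip holds it up: let go or pushed down it drops about 7 mm, less 1.1 mm for each rad it was turned past the end
- knob_mark (a point): white bar on the knob's top, by the rim: 16 mm from the axis, 13 mm above knob_grip; shows which way the knob is turned
- knob (a joint): angle of the knob in rad, counted on over full turns; grows clockwise from above (forward, screwing in), falls anticlockwise (backward). Its zero means nothing; it starts between -1.1 and 1.1. Slight friction. Forward before the drop it soon binds; backward more than about 2 rad past the end of the thread it binds too. After the drop it goes down with the thread, 7 mm a turn
- squeeze_bottle: bystander: white bottle with green cap, 60 mm wide, 150 mm high, loose; origin under its centre
- blue_flask: bystander: small blue glass flask, 52 mm wide, 70 mm high, loose; origin under its centre
- amber_dropper: bystander: amber dropper bottle with yellow cap, 36 mm wide, 85 mm high, loose; origin under its centre
- white_jar: bystander: white jar, 52 mm wide, 50 mm high, loose; origin under its centre
- palette_knife: bystander: palette knife with blue handle, 200 mm long, lying; loose
- flat_brush: bystander: brush with dark handle, 190 mm long, lying; loose
- pigment_jar: bystander: small amber jar with red lid, 34 mm wide, 45 mm high, standing loose on the stand's wooden block about 90 mm from the knob's axis, its top 75 mm above the table; origin under its centre

How it is judged:
On the way, in this order (a step that is already met when the one before it is completed fails the run):
1. the screw, turned backward over the end of the first thread, has dropped into the thread (knob's centre below 124 mm) and has not yet been turned forward again (z of knob_grip in the frame of stand below 0.124 m and value of joint knob below -1.2 rad), for 0.1 s.
2. the screw has been turned forward one full turn, give or take a quarter, and has gone down with the thread (value of joint knob above 3 rad and z of knob_grip in the frame of stand below 0.118 m), for 0.1 s.
At the end, for the whole second after the job is handed in: the screw is started: one full turn, give or take a quarter, forward of the thread's end, more than 10 mm lower than at that end (knob's centre lower than 118 mm), at rest, and the fingers still grip the knob (more than 2 N) (all of step 2 and value of joint knob below 6.15 rad and velocity of joint knob between -0.1 and 0.1 rad/s and contact force between the fingers and knob above 2 N); the arm keeps its last pose, push and grip.
It fails at once if a bystander is shoved by more than 30 mm (distance of any of squeeze_bottle, blue_flask, amber_dropper, white_jar, palette_knife, flat_brush, pigment_jar from where it was at the start of the episode above 0.03 m).
It also fails if it takes over 72 s, if anything falls off the work surface, if the arm or the gripper's body presses on something with over 40 N, if the wrist force passes 120 N, or if a joint passes its speed limit or range.

## Working session

There is one attempt and no reset: what is moved stays moved. The work goes in short steps, Python scripts to look and compute and a shell command to move; the robot and the scene stay as the last step left them, time stands still between calls to the robot, and variables do not carry over. Pictures are saved under pics/ and viewed, at most 10 in all, crops included, and the job is handed in when it is done.

```bash
mkdir -p pics; cat > h.py <<'E'
import numpy as np, cv2
from station import *
def load(n,tag):
    p,d=snapshot(n); cv2.imwrite(f'pics/{tag}.png',p); np.save(f'pics/{tag}.npy',d); return p,d
def world(n,d,u,v):
    m=camera_model(n); f=200/np.tan(np.radians(m['fovy'])/2)
    z=d if np.isscalar(d) else d[int(v),int(u)]
    c=np.array([(u-m['cx'])/f*z,(v-m['cy'])/f*z,z])
    return np.array(m['R']).T@(c-np.array(m['t']))
def pix(n,X):
    m=camera_model(n); f=200/np.tan(np.radians(m['fovy'])/2)
    c=np.array(m['R'])@X+np.array(m['t']); return c[0]/c[2]*f+m['cx'],c[1]/c[2]*f+m['cy']
E
python3 - <<'E'
from h import *
a,_=load('top','top0'); b,_=load('side','side0')
s=get_state(); print(s)
for n in('top','side'):print(camera_model(n))
E
```

```text
{'time': 0.1, 'joints': array([-1.35350105e+00,  4.94130841e-01,  1.34604245e+00, -5.79550557e-06,
        1.30249743e+00, -9.55166122e-02]), 'joint_velocities': array([-9.81877774e-04, -1.07004467e-03,  9.54506671e-05,  1.25070867e-04,
       -1.08405120e-04, -7.90636312e-04]), 'tau': array([ 1.88801212e-03, -8.80237699e+01, -3.82540834e+01,  7.05767702e-02,
        4.83457732e-02, -2.95715154e-05]), 'tcp_pos': array([ 0.19225483, -0.59435124,  0.21340085]), 'orientation': array([-3.14051897e+00, -9.72559562e-05,  3.12813374e-01]), 'ft_force': array([ 0.69781554, -1.10567533, -0.39684513]), 'wrist_torque': array([-0.05262035, -0.03152527,  0.0089295 ]), 'gripper_force': 0.0, 'finger_gap': 0.09126718638679676}
{'fovy': 46.361190347989464, 'cx': 313.5688849986736, 'cy': 204.14463728167112, 'R': array([[-0.02756612, -0.99956363, -0.01061376],
       [-0.98987203,  0.02877497, -0.13901573],
       [ 0.13926048,  0.00667414, -0.99023329]]), 't': array([0.04322624, 0.50950297, 1.35190135])}
{'fovy': 51.254491708195886, 'cx': 319.7005770600742, 'cy': 197.69870352549316, 'R': array([[ 0.97276841, -0.23168605,  0.00657282],
       [-0.1148463 , -0.50644363, -0.85459065],
       [ 0.2013255 ,  0.83056392, -0.51926065]]), 't': array([-0.46875895,  0.14813926,  1.4742286 ])}
```

View pics/top0.png

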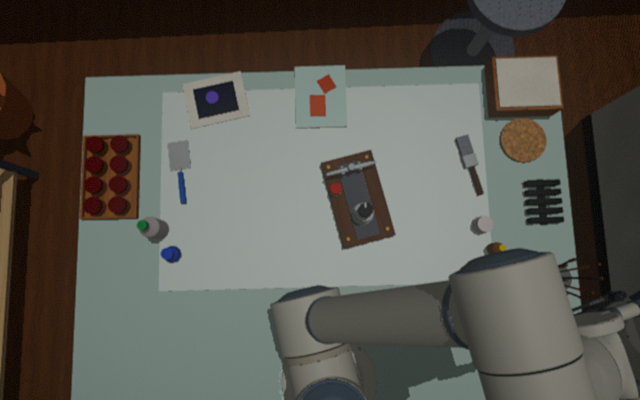

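View pics/side0.png

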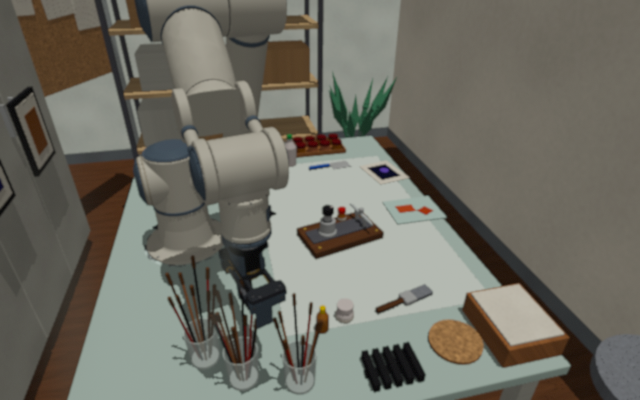

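The knob is near (364,211) in the top view, the pigment jar's red lid near (335,188), and the airbrush near (350,168). I'll zoom in on these.

```bash
python3 - <<'E'
from h import *
a=cv2.imread('pics/top0.png')[140:260,305:410]; cv2.imwrite('pics/c0.png',cv2.resize(np.clip(a*1.8,0,255).astype('uint8'),None,fx=5.5,fy=5,interpolation=cv2.INTER_CUBIC) if 0 else cv2.resize(np.clip(a*1.8,0,255).astype('uint8'),None,fx=5,fy=5,interpolation=cv2.INTER_CUBIC))
d=np.load('pics/top0.npy')
# knob top points by height
m=[]
for v in range(190,235):
  for u in range(340,390):
    if d[v,u]>0:
      X=world('top',d,u,v)
      if X[2]>0.12: m.append([*X,u,v])
m=np.array(m);print(len(m),m.mean(0),m.min(0),m.max(0))
for u,v in[(335,188),(350,168),(375,166),(326,170)]:print(world('top',d,u,v))
E
```

```text
173 [ 4.76196100e-01 -1.13157892e-01  1.35899453e-01  3.65184971e+02
  2.09965318e+02] [ 4.56414987e-01 -1.32249152e-01  1.20446032e-01  3.58000000e+02
  2.03000000e+02] [ 4.95473056e-01 -9.33202568e-02  1.42782024e-01  3.72000000e+02
  2.17000000e+02]
[ 0.55098382 -0.03501254  0.07195359]
[ 0.60417573 -0.07917338  0.09393187]
[ 0.62323539 -0.16018009  0.02445756]
[ 0.61369089 -0.01144522  0.0320197 ]
```

View pics/c0.png

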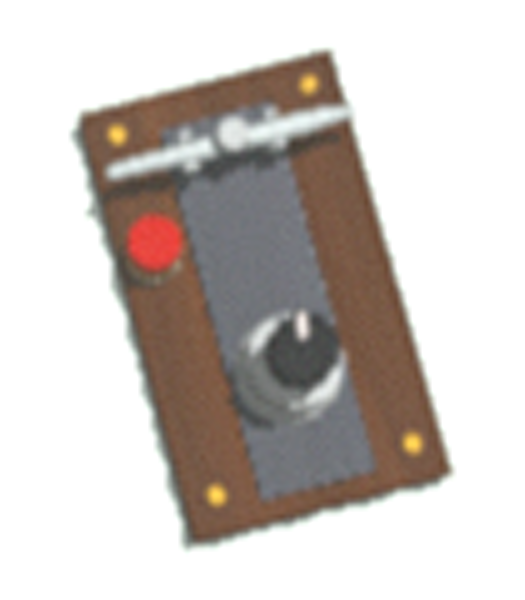

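The knob centre is at crop (300,350), about (0.476,-0.113) in world, with the white mark at (302,322), pointing roughly along world +x. The jar's top is well below fingertip height. I'll move over the knob keeping the present yaw, which leaves the wrist room for the backward turn.

```bash
python3 -m crank '[[0.035,-0.031,0,0,0,0],[0.07,-0.062,0,0,0,0],[0.105,-0.093,0,0,0,0],[0.14,-0.124,0,0,0,0],[0.175,-0.155,0,0,0,0]]' -1
python3 -m crank '[[0.035,-0.031,0,0,0,0],[0.07,-0.062,0,0,0,0],[0.105,-0.093,0,0,0,0],[0.14,-0.124,0,0,0,0],[0.175,-0.155,0,0,0,0]]'
python3 -m crank '[[0.034,-0.03,0,0,0,0],[0.068,-0.06,0,0,0,0],[0.068,-0.06,0,0,0,0],[0.068,-0.06,0,0,0,0]]'
```

```text
time: 0.6
tcp_pos: [0.3116, -0.3916, 0.2138]
orientation: [-3.141, 0.0, 0.312]
ft_force: [1.4, 0.1, 0.8]
finger_gap: 0.0914
gripper_force: 0.0
time: 1.1
tcp_pos: [0.4305, -0.1902, 0.2139]
orientation: [-3.142, 0.0, 0.313]
ft_force: [0.0, -0.2, -0.6]
finger_gap: 0.0915
gripper_force: 0.0
time: 1.5
tcp_pos: [0.4763, -0.1131, 0.2137]
orientation: [-3.141, 0.001, 0.315]
ft_force: [0.3, -0.3, -0.7]
finger_gap: 0.0911
gripper_force: 0.0
```

```bash
python3 -m crank '[[0,0,0.04,0,0,0],[0,0,0.075,0,0,0],[0,0,0.105,0,0,0],[0,0,0.105,0,0,0]]'
python3 - <<'E'
from h import *
p,d=load('side','s1'); u,v=map(int,pix('side',np.array([.476,-.113,.13])))
cv2.imwrite('pics/s1c.png',cv2.resize(np.clip(p[v-60:v+60,u-70:u+70]*1.6,0,255).astype('uint8'),None,fx=5,fy=5,interpolation=cv2.INTER_CUBIC)); print(u,v)
E
```

```text
time: 1.9
tcp_pos: [0.4736, -0.1144, 0.1062]
orientation: [-3.138, 0.005, 0.311]
ft_force: [-0.3, 1.2, 0.5]
finger_gap: 0.0911
gripper_force: 0.0
326 209
```

View pics/s1c.png

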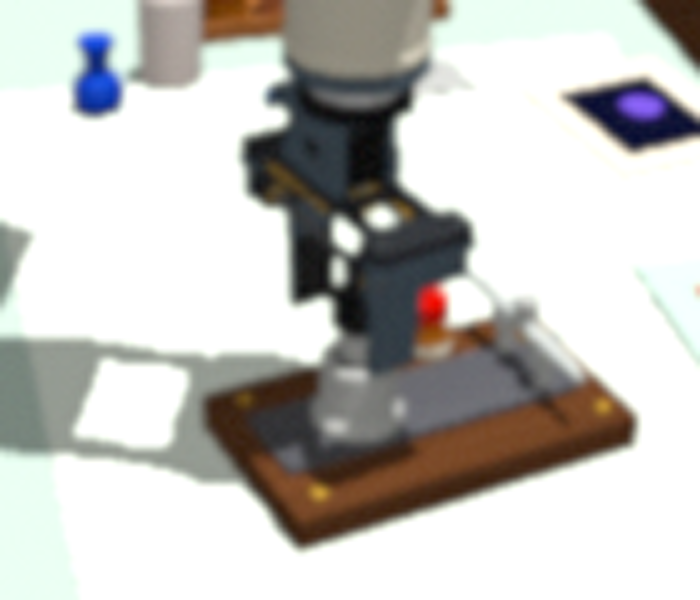

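The fingers straddle the knob at crop (350,310), with the shank and boss below them. I'll close now.

```bash
python3 -m crank '[[0,0,0,0,0,0],[0,0,0,0,0,0],[0,0,0,0,0,0],[0,0,0,0,0,0],[0,0,0,0,0,0]]' 1; python3 -m crank '[[0,0,0,0,0,0],[0,0,0,0,0,0],[0,0,0,0,0,0]]'; python3 -c "
from station import *;s=get_state();print(s['joints'],s['wrist_torque'],s['tcp_pos'])"
```

```text
time: 2.45
tcp_pos: [0.4764, -0.114, 0.1094]
orientation: [3.141, -0.001, 0.313]
ft_force: [-0.1, 0.0, -0.3]
finger_gap: 0.0542
gripper_force: 0.0
time: 2.75
tcp_pos: [0.4764, -0.1143, 0.109]
orientation: [3.141, -0.0, 0.313]
ft_force: [0.3, -4.7, 1.3]
finger_gap: 0.0382
gripper_force: 30.0
[-3.57163828e-01  4.50161808e-01  1.79565533e+00 -4.46917937e-04
  8.95279747e-01  9.00978218e-01] [-0.54707051  0.0146453   0.04654503] [ 0.47637745 -0.11428567  0.10902229]
```

```bash
for i in 1 2; do :; done
python3 -m crank '[[0,0,-0.0002,0,0,-0.14],[0,0,-0.0004,0,0,-0.28],[0,0,-0.0006,0,0,-0.42],[0,0,-0.0007,0,0,-0.56],[0,0,-0.0008,0,0,-0.7]]'
python3 -m crank '[[0,0,-0.0002,0,0,-0.14],[0,0,-0.0004,0,0,-0.28],[0,0,-0.0006,0,0,-0.42],[0,0,-0.0007,0,0,-0.56],[0,0,-0.0008,0,0,-0.7]]'
python3 -m crank '[[0,0,0,0,0,0],[0,0,0,0,0,0]]'; python3 -c "
from station import *;s=get_state();print(s['joints'],s['wrist_torque'],s['tcp_pos'])"
```

```text
time: 3.25
tcp_pos: [0.478, -0.1159, 0.1102]
orientation: [3.137, 0.001, 1.019]
ft_force: [5.1, -17.6, -1.6]
finger_gap: 0.0386
gripper_force: 30.0
time: 3.75
tcp_pos: [0.4802, -0.1166, 0.1117]
orientation: [3.134, 0.005, 1.719]
ft_force: [15.1, -16.3, -1.8]
finger_gap: 0.0382
gripper_force: 30.0
time: 3.95
tcp_pos: [0.4803, -0.1166, 0.1117]
orientation: [3.134, 0.005, 1.713]
ft_force: [13.3, -17.2, -1.9]
finger_gap: 0.0386
gripper_force: 30.0
[-3.58002586e-01  4.47565238e-01  1.78964660e+00 -1.76549924e-03
  8.95509099e-01 -4.99348857e-01] [-3.07057696 -2.50732138 -0.08683731] [ 0.48028346 -0.11657     0.1116696 ]
```

```bash
python3 -m crank '[[0,0,0,0,0,0],[0,0,0,0,0,0],[0,0,0,0,0,0],[0,0,0,0,0,0],[0,0,0,0,0,0]]' -1
python3 - <<'E'
from h import *
p,d=load('side','s2'); u,v=326,209
q=cv2.imread('pics/s1.png')
f=lambda p:cv2.resize(np.clip(p[v-35:v+45,u-40:u+30]*2.5,0,255).astype('uint8'),None,fx=5.5,fy=5.5,interpolation=cv2.INTER_CUBIC)
cv2.imwrite('pics/s2c.png',np.hstack([f(q),f(p)])); print(get_state()['tcp_pos'])
E
```

```text
time: 4.45
tcp_pos: [0.476, -0.1139, 0.1104]
orientation: [-3.141, -0.0, 1.713]
ft_force: [-0.4, 0.1, 0.2]
finger_gap: 0.0756
gripper_force: 0.0
[ 0.47605076 -0.11388013  0.11045383]
```

View pics/s2c.png

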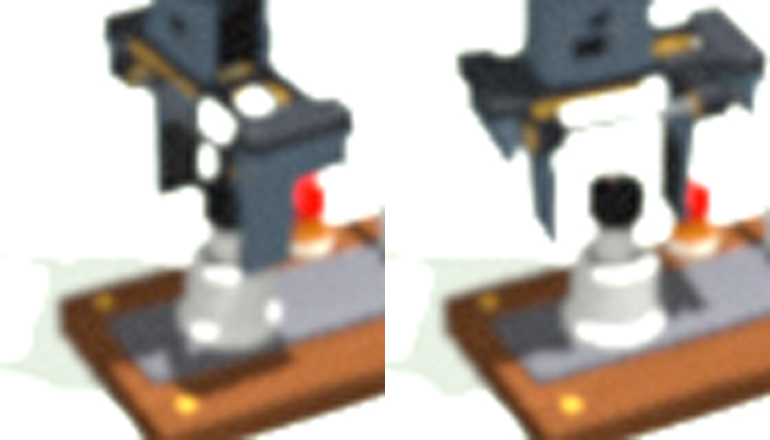

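The knob (right half, around (615,200)) is clear of the fingers, with the shank still showing beneath it. I'll compare it against the first side image numerically.

```bash
cat >> h.py <<'E'
def blob(p):
    g=p[196:222,316:340].max(2).astype(float)
    w=np.clip(70-g,0,45); v,u=np.mgrid[196:222,316:340]
    # keep component about the knob
    n,l=cv2.connectedComponents((w>5).astype('uint8')); k=l[210-196,327-316]; w=w*(l==k)
    return w.sum(),(w*u).sum()/w.sum(),(w*v).sum()/w.sum()
def col(p,u=328): return p[200:228,u].max(1).tolist()
E
python3 - <<'E'
from h import *
for n in('side0','s2'):
    p=cv2.imread(f'pics/{n}.png'); print(n,blob(p)); print(col(p,327),col(p,328))
for z in(.114,.12,.128):print(z,pix('side',np.array([.480,-.116,z])))
E
```

```text
side0 (np.float64(3125.0), np.float64(327.3712), np.float64(210.8928))
[185, 185, 184, 176, 146, 94, 44, 25, 23, 23, 22, 13, 14, 14, 13, 30, 55, 71, 78, 79, 77, 72, 90, 119, 121, 104, 90, 87] [185, 185, 185, 177, 149, 99, 50, 30, 24, 23, 20, 14, 14, 13, 16, 31, 55, 73, 80, 81, 78, 73, 92, 121, 123, 103, 92, 88]
s2 (np.float64(3330.0), np.float64(327.55825825825826), np.float64(210.37777777777777))
[182, 183, 181, 170, 136, 88, 49, 22, 13, 11, 11, 10, 12, 12, 16, 39, 64, 74, 76, 76, 75, 73, 90, 118, 119, 101, 87, 85] [182, 183, 182, 171, 136, 84, 39, 16, 13, 9, 13, 13, 12, 7, 16, 39, 63, 73, 76, 77, 75, 75, 93, 120, 120, 103, 90, 86]
0.114 (np.float64(327.2991484971947), np.float64(213.70524064201834))
0.12 (np.float64(327.32755508702104), np.float64(212.22675950514227))
0.128 (np.float64(327.3656260874822), np.float64(210.2452736461253))
```

It has risen about 1.5 mm and hasn't dropped yet. The forces and slip put the axis at about (0.480,-0.113). I'll re-centre, grip again and turn back another 1.2 rad.

```bash
python3 -m crank '[[0.0004,0.0041,0,0,0,0],[0.0004,0.0041,0,0,0,0]]'
python3 -m crank '[[0,0,0,0,0,0],[0,0,0,0,0,0],[0,0,0,0,0,0],[0,0,0,0,0,0],[0,0,0,0,0,0]]' 1; python3 -m crank '[[0,0,0,0,0,0],[0,0,0,0,0,0],[0,0,0,0,0,0]]'
python3 -m crank '[[0,0,-0.0002,0,0,-0.12],[0,0,-0.0003,0,0,-0.24],[0,0,-0.0004,0,0,-0.36],[0,0,-0.0005,0,0,-0.48],[0,0,-0.0007,0,0,-0.6]]'
python3 -m crank '[[0,0,-0.0002,0,0,-0.12],[0,0,-0.0003,0,0,-0.24],[0,0,-0.0004,0,0,-0.36],[0,0,-0.0005,0,0,-0.48],[0,0,-0.0007,0,0,-0.6]]'
python3 -m crank '[[0,0,0,0,0,0],[0,0,0,0,0,0]]'
python3 -m crank '[[0,0,0,0,0,0],[0,0,0,0,0,0],[0,0,0,0,0,0],[0,0,0,0,0,0],[0,0,0,0,0,0]]' -1
python3 - <<'E'
from h import *
p,d=load('side','s3'); print(blob(p),col(p,327),col(p,328)); print(get_state()['tcp_pos'],get_state()['joints'])
E
```

```text
time: 4.7
tcp_pos: [0.4808, -0.113, 0.1106]
orientation: [3.141, 0.0, 1.713]
ft_force: [0.6, -0.2, 0.8]
finger_gap: 0.0908
gripper_force: 0.0
time: 5.2
tcp_pos: [0.4802, -0.113, 0.1105]
orientation: [3.142, 0.0, 1.713]
ft_force: [1.0, -0.0, -0.5]
finger_gap: 0.054
gripper_force: 0.0
time: 5.5
tcp_pos: [0.4804, -0.113, 0.1106]
orientation: [3.141, 0.0, 1.713]
ft_force: [1.5, 0.6, 0.1]
finger_gap: 0.0386
gripper_force: 30.0
time: 6.0
tcp_pos: [0.4801, -0.1131, 0.1111]
orientation: [-3.141, -0.0, 2.318]
ft_force: [0.1, -1.0, -3.0]
finger_gap: 0.0385
gripper_force: 30.0
time: 6.5
tcp_pos: [0.4801, -0.1133, 0.1118]
orientation: [-3.141, -0.0, 2.918]
ft_force: [0.5, -3.0, -2.2]
finger_gap: 0.0381
gripper_force: 30.0
time: 6.7
tcp_pos: [0.4801, -0.1132, 0.1119]
orientation: [-3.141, -0.0, 2.909]
ft_force: [-0.6, -5.5, -2.8]
finger_gap: 0.0382
gripper_force: 30.0
time: 7.2
tcp_pos: [0.4802, -0.113, 0.1119]
orientation: [3.142, -0.0, 2.913]
ft_force: [-0.3, 0.8, -0.4]
finger_gap: 0.0756
gripper_force: 0.0
(np.float64(9944.0), np.float64(328.0389179404666), np.float64(204.64702333065165)) [40, 43, 45, 45, 45, 44, 46, 45, 44, 45, 44, 43, 44, 44, 45, 44, 43, 45, 43, 44, 50, 56, 56, 64, 74, 77, 78, 77] [40, 44, 45, 45, 45, 45, 44, 45, 44, 45, 44, 44, 44, 43, 44, 43, 44, 43, 43, 44, 47, 55, 55, 67, 78, 80, 78, 78]
[ 0.48020868 -0.11297869  0.11192975] [-3.52228401e-01  4.49499105e-01  1.78434133e+00  8.92591268e-05
  9.07750241e-01 -1.69404169e+00]
```

The finger hides the knob at this angle. With the fingers open I'll wind the wrist on to the start pose for the forward turn and look from there.

```bash
python3 -m crank '[[0,0,0,0,0,-0.13],[0,0,0,0,0,-0.26],[0,0,0,0,0,-0.39],[0,0,0,0,0,-0.52],[0,0,0,0,0,-0.65]]'
python3 -m crank '[[0,0,0,0,0,-0.13],[0,0,0,0,0,-0.26],[0,0,0,0,0,-0.39],[0,0,0,0,0,-0.52],[0,0,0,0,0,-0.62]]'
python3 - <<'E'
from h import *
p,d=load('side','s4'); print(blob(p),col(p,327),col(p,328)); print(get_state()['tcp_pos'],get_state()['joints'])
f=lambda p:cv2.resize(np.clip(p[209-35:209+45,326-40:326+30]*2.5,0,255).astype('uint8'),None,fx=5.5,fy=5.5,interpolation=cv2.INTER_CUBIC)
cv2.imwrite('pics/s4c.png',np.hstack([f(cv2.imread('pics/s2.png')),f(p)]))
E
```

```text
time: 7.75
tcp_pos: [0.4802, -0.113, 0.1119]
orientation: [-3.142, 0.0, -2.715]
ft_force: [0.6, -0.1, -0.5]
finger_gap: 0.0913
gripper_force: 0.0
time: 8.25
tcp_pos: [0.4802, -0.113, 0.1119]
orientation: [-3.142, 0.0, -2.095]
ft_force: [-0.3, -0.3, 0.1]
finger_gap: 0.0915
gripper_force: 0.0
(np.float64(3453.0), np.float64(327.58789458441936), np.float64(211.82652765710975)) [183, 182, 182, 182, 173, 140, 85, 37, 17, 13, 11, 9, 11, 10, 13, 14, 29, 53, 69, 77, 76, 68, 59, 66, 75, 79, 80, 82] [182, 182, 182, 182, 173, 142, 89, 35, 12, 9, 10, 13, 12, 13, 9, 13, 32, 53, 70, 76, 74, 68, 58, 65, 73, 77, 79, 80]
[ 0.4801997  -0.11301791  0.11191789] [-3.52256643e-01  4.49521124e-01  1.78434599e+00 -4.56195140e-06
  9.07722476e-01 -2.97507385e+00]
```

View pics/s4c.png

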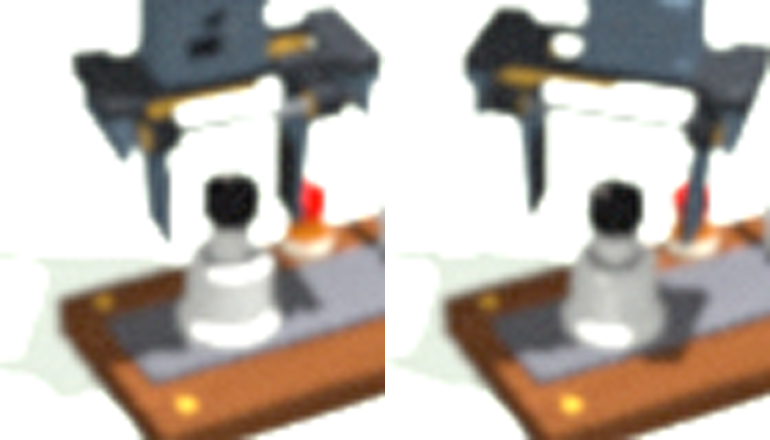

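The knob sits about 1.3 px (5 to 6 mm) lower, so it has dropped into the thread. I'll lower the fingers, grip, and start turning forward while following the pitch.

```bash
python3 -m crank '[[0,0,0.004,0,0,0],[0,0,0.008,0,0,0],[0,0,0.008,0,0,0]]'
python3 -m crank '[[0,0,0,0,0,0],[0,0,0,0,0,0],[0,0,0,0,0,0],[0,0,0,0,0,0],[0,0,0,0,0,0]]' 1; python3 -m crank '[[0,0,0,0,0,0],[0,0,0,0,0,0],[0,0,0,0,0,0]]'
python3 -m crank '[[0,0,0.0002,0,0,0.14],[0,0,0.0003,0,0,0.28],[0,0,0.0005,0,0,0.42],[0,0,0.0006,0,0,0.56],[0,0,0.0008,0,0,0.7]]'
python3 -m crank '[[0,0,0.0002,0,0,0.14],[0,0,0.0003,0,0,0.28],[0,0,0.0005,0,0,0.42],[0,0,0.0006,0,0,0.56],[0,0,0.0008,0,0,0.7]]'
python3 -c "
from station import *;s=get_state();print(s['joints'],s['wrist_torque'],s['tcp_pos'])"
```

```text
time: 8.6
tcp_pos: [0.4798, -0.1129, 0.1033]
orientation: [3.141, -0.0, -2.102]
ft_force: [-0.3, -0.2, 0.6]
finger_gap: 0.0912
gripper_force: 0.0
time: 9.1
tcp_pos: [0.4802, -0.113, 0.104]
orientation: [-3.141, 0.0, -2.101]
ft_force: [0.6, 0.1, 0.2]
finger_gap: 0.0537
gripper_force: 0.0
time: 9.4
tcp_pos: [0.4805, -0.1132, 0.104]
orientation: [-3.141, 0.0, -2.1]
ft_force: [1.5, -0.6, 0.2]
finger_gap: 0.0381
gripper_force: 30.0
time: 9.9
tcp_pos: [0.4806, -0.1132, 0.1032]
orientation: [-3.141, 0.001, -2.806]
ft_force: [1.9, -0.8, 0.8]
finger_gap: 0.0385
gripper_force: 30.0
time: 10.4
tcp_pos: [0.4806, -0.1132, 0.1025]
orientation: [-3.142, 0.001, 2.777]
ft_force: [2.5, -0.8, -0.5]
finger_gap: 0.0383
gripper_force: 30.0
[-3.52349029e-01  4.64735899e-01  1.79322801e+00 -1.01954340e-04
  8.82717787e-01 -1.55854666e+00] [-0.12826904 -0.49322405  0.04247452] [ 0.48061298 -0.11324631  0.10245522]
```

Forces are low, so the screw is turning freely in the thread. I'll carry on.

```bash
python3 -m crank '[[0,0,0.0002,0,0,0.14],[0,0,0.0003,0,0,0.28],[0,0,0.0005,0,0,0.42],[0,0,0.0006,0,0,0.56],[0,0,0.0008,0,0,0.7]]'
python3 -m crank '[[0,0,0.0002,0,0,0.14],[0,0,0.0003,0,0,0.28],[0,0,0.0005,0,0,0.42],[0,0,0.0006,0,0,0.56],[0,0,0.0008,0,0,0.7]]'
python3 -m crank '[[0,0,0.0002,0,0,0.14],[0,0,0.0003,0,0,0.28],[0,0,0.0005,0,0,0.42],[0,0,0.0006,0,0,0.56],[0,0,0.0008,0,0,0.7]]'
python3 -m crank '[[0,0,0.0002,0,0,0.14],[0,0,0.0003,0,0,0.28],[0,0,0.0005,0,0,0.42],[0,0,0.0006,0,0,0.56],[0,0,0.0008,0,0,0.7]]'
python3 -m crank '[[0,0,0.0002,0,0,0.14],[0,0,0.0003,0,0,0.28],[0,0,0.0005,0,0,0.42],[0,0,0.0006,0,0,0.56],[0,0,0.0008,0,0,0.7]]'
python3 -m crank '[[0,0,0.0002,0,0,0.14],[0,0,0.0003,0,0,0.28],[0,0,0.0005,0,0,0.42],[0,0,0.0006,0,0,0.56],[0,0,0.0008,0,0,0.7]]'
python3 -c "
from station import *;s=get_state();print(s['joints'],s['wrist_torque'],s['tcp_pos'])"
```

```text
time: 10.9
tcp_pos: [0.4807, -0.1133, 0.1017]
orientation: [3.141, 0.001, 2.077]
ft_force: [1.4, -2.1, 0.3]
finger_gap: 0.0383
gripper_force: 30.0
time: 11.4
tcp_pos: [0.4806, -0.1134, 0.1009]
orientation: [3.141, 0.0, 1.377]
ft_force: [1.4, -2.2, 0.0]
finger_gap: 0.0388
gripper_force: 30.0
time: 11.9
tcp_pos: [0.4806, -0.1134, 0.1001]
orientation: [3.141, -0.0, 0.677]
ft_force: [-0.4, -2.7, 0.9]
finger_gap: 0.0385
gripper_force: 30.0
time: 12.4
tcp_pos: [0.4805, -0.1134, 0.0993]
orientation: [3.141, -0.001, -0.023]
ft_force: [-0.3, -3.0, 2.6]
finger_gap: 0.0383
gripper_force: 30.0
time: 12.9
tcp_pos: [0.4804, -0.1133, 0.0985]
orientation: [3.141, -0.001, -0.723]
ft_force: [-0.1, -2.3, 2.8]
finger_gap: 0.0384
gripper_force: 30.0
time: 13.4
tcp_pos: [0.4804, -0.1132, 0.0977]
orientation: [-3.141, -0.0, -1.423]
ft_force: [1.1, -0.8, 3.2]
finger_gap: 0.0384
gripper_force: 30.0
[-3.52399117e-01  4.72360924e-01  1.79792111e+00 -2.54985337e-04
  8.70820241e-01  2.64143531e+00] [-0.14809215  0.07243557  0.11279753] [ 0.48037604 -0.11322902  0.09768642]
```

5.6 rad forward so far. I'll release, wind the wrist back 2.45 rad, check, and regrip for the rest.

```bash
python3 -m crank '[[0,0,0,0,0,0],[0,0,0,0,0,0],[0,0,0,0,0,0],[0,0,0,0,0,0],[0,0,0,0,0,0]]' -1
python3 -m crank '[[0,0,0,0,0,-0.14],[0,0,0,0,0,-0.28],[0,0,0,0,0,-0.42],[0,0,0,0,0,-0.56],[0,0,0,0,0,-0.7]]'
python3 -m crank '[[0,0,0,0,0,-0.14],[0,0,0,0,0,-0.28],[0,0,0,0,0,-0.42],[0,0,0,0,0,-0.56],[0,0,0,0,0,-0.7]]'
python3 -m crank '[[0,0,0,0,0,-0.14],[0,0,0,0,0,-0.28],[0,0,0,0,0,-0.42],[0,0,0,0,0,-0.56],[0,0,0,0,0,-0.7]]'
python3 -m crank '[[0,0,0,0,0,-0.14],[0,0,0,0,0,-0.28],[0,0,0,0,0,-0.35],[0,0,0,0,0,-0.35]]'
python3 - <<'E'
from h import *
p,d=load('side','s5'); print(blob(p),col(p,327),col(p,328)); print(get_state()['tcp_pos'],get_state()['joints'])
f=lambda p:cv2.resize(np.clip(p[209-35:209+45,326-40:326+30]*2.5,0,255).astype('uint8'),None,fx=5.5,fy=5.5,interpolation=cv2.INTER_CUBIC)
cv2.imwrite('pics/s5c.png',np.hstack([f(cv2.imread('pics/s4.png')),f(p)]))
E
```

```text
time: 13.9
tcp_pos: [0.4801, -0.113, 0.0975]
orientation: [3.141, 0.0, -1.416]
ft_force: [0.5, -0.2, -0.2]
finger_gap: 0.0756
gripper_force: 0.0
time: 14.4
tcp_pos: [0.4802, -0.113, 0.0975]
orientation: [-3.142, 0.0, -0.711]
ft_force: [-0.1, -0.4, 1.1]
finger_gap: 0.091
gripper_force: 0.0
time: 14.9
tcp_pos: [0.4802, -0.113, 0.0975]
orientation: [-3.142, -0.0, -0.011]
ft_force: [-0.1, -0.2, -0.2]
finger_gap: 0.0915
gripper_force: 0.0
time: 15.4
tcp_pos: [0.4802, -0.113, 0.0975]
orientation: [-3.142, -0.0, 0.689]
ft_force: [0.2, -0.0, 0.4]
finger_gap: 0.0916
gripper_force: 0.0
time: 15.8
tcp_pos: [0.4802, -0.113, 0.0975]
orientation: [-3.142, 0.0, 1.035]
ft_force: [0.5, -0.1, -0.3]
finger_gap: 0.0911
gripper_force: 0.0
(np.float64(3526.0), np.float64(327.425978445831), np.float64(213.69483834373227)) [149, 174, 181, 182, 182, 179, 164, 123, 65, 25, 26, 23, 11, 15, 11, 13, 11, 18, 43, 65, 72, 67, 64, 77, 81, 79, 78, 79] [140, 171, 181, 182, 182, 181, 167, 127, 68, 22, 13, 13, 12, 12, 11, 13, 12, 21, 42, 65, 72, 68, 72, 88, 89, 81, 78, 78]
[ 0.48021649 -0.11302147  0.09751646] [-3.52275573e-01  4.72583955e-01  1.79819928e+00  3.87304624e-05
  8.70781949e-01  1.86897570e-01]
```

View pics/s5c.png

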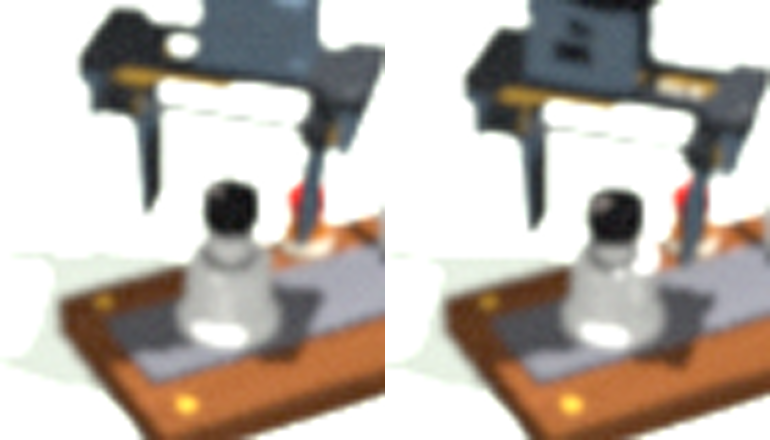

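It has gone down about 6 to 7 mm since the drop, as it should for 5.6 rad. I'll regrip for the last 1.2 rad.

```bash
python3 -m crank '[[0,0,0.0005,0,0,0],[0,0,0.0005,0,0,0],[0,0,0.0005,0,0,0],[0,0,0.0005,0,0,0],[0,0,0.0005,0,0,0]]' 1; python3 -m crank '[[0,0,0,0,0,0],[0,0,0,0,0,0],[0,0,0,0,0,0]]'
python3 -m crank '[[0,0,0.0002,0,0,0.12],[0,0,0.0003,0,0,0.24],[0,0,0.0004,0,0,0.36],[0,0,0.0005,0,0,0.48],[0,0,0.0007,0,0,0.6]]'
python3 -m crank '[[0,0,0.0002,0,0,0.12],[0,0,0.0003,0,0,0.24],[0,0,0.0004,0,0,0.36],[0,0,0.0005,0,0,0.48],[0,0,0.0007,0,0,0.6]]'
python3 -m crank '[[0,0,0,0,0,0],[0,0,0,0,0,0],[0,0,0,0,0,0],[0,0,0,0,0,0],[0,0,0,0,0,0]]'
python3 - <<'E'
from h import *
p,d=load('top','t6'); q=cv2.imread('pics/top0.png')
f=lambda p:cv2.resize(np.clip(p[140:260,300:410]*1.8,0,255).astype('uint8'),None,fx=3.5,fy=3.5,interpolation=cv2.INTER_CUBIC)
cv2.imwrite('pics/t6c.png',np.hstack([f(q),f(p)]))
E
```

```text
time: 16.35
tcp_pos: [0.4802, -0.113, 0.097]
orientation: [-3.142, 0.0, 1.033]
ft_force: [0.0, -0.2, 0.2]
finger_gap: 0.0536
gripper_force: 0.0
time: 16.65
tcp_pos: [0.4805, -0.1132, 0.0971]
orientation: [3.141, -0.0, 1.033]
ft_force: [2.1, -1.6, 0.2]
finger_gap: 0.0384
gripper_force: 30.0
time: 17.15
tcp_pos: [0.4806, -0.1132, 0.0964]
orientation: [3.141, -0.001, 0.428]
ft_force: [1.7, -0.5, 1.5]
finger_gap: 0.0385
gripper_force: 30.0
time: 17.65
tcp_pos: [0.4806, -0.1133, 0.0958]
orientation: [3.141, -0.001, -0.172]
ft_force: [1.6, -2.3, 1.6]
finger_gap: 0.0384
gripper_force: 30.0
time: 18.15
tcp_pos: [0.4805, -0.1132, 0.0957]
orientation: [3.141, -0.001, -0.166]
ft_force: [2.9, -3.6, 1.8]
finger_gap: 0.0387
gripper_force: 30.0
```

View pics/t6c.png

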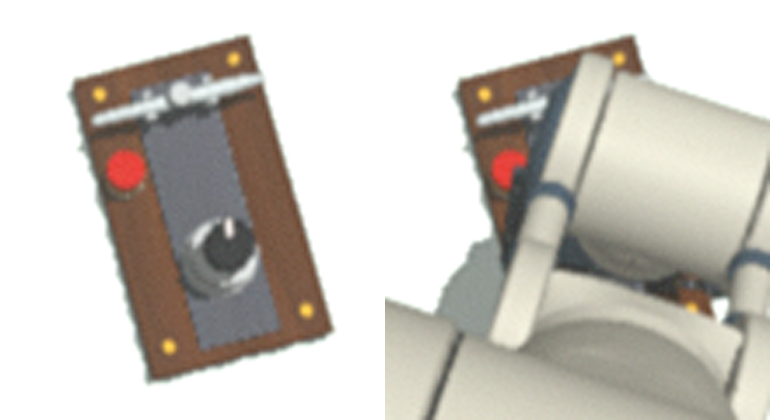

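The red-lidded jar (crop (510,170), right half) hasn't moved. The arm hides the knob, but the fingers hold it at rest with 30 N. The net turn is +4.2 rad from the start, and the angle bounds put the knob between 3.9 and 5.1 rad, inside the 3 to 6.15 rad window.

```bash
python3 -c "
from station import robot;print(robot.job_done())"
```

```text
the job is handed in; nothing more can be done
None
```

The job is handed in (no verdict was returned): the screw was turned back 2.6 rad, dropped into the thread, and was turned forward 6.8 rad (about one full turn past the thread's end); the fingers still hold the knob at 30 N, and no contact with the things around it showed up.

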